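Match the adjustable reference cell to the sample cell's thickness

ROBOT

A 6-joint arm with a two-finger parallel gripper is mounted at the origin on a cart in front of the work surface, level with it; the furniture and walls round the work are solid. World frame = base frame: x ahead of the robot, y to its left, z up, the work surface at z = 0. Lengths are in mm, angles in rad, forces in N, time in s.
With the tool pointing down it reaches from about 350 to 775 mm from the base axis. Payload 7.3 kg.
Tool frame: the origin (TCP) lies between the finger pads; the fingertips stand tcp_to_tips ahead of it and the grasp point (between the pads) lies 5 mm behind it (tcp_to_tips is the distance from the TCP to the fingertips, in mm); z points along the fingers, x is the direction in which the jaws open and shut, and the axes are right-handed (so a half turn about z gives the same grasp; the last joint's range is limited). The gripper opens to 92 mm and grips with 3 to 60 N. Pads are 19 mm wide; open, the fingers measure 130 mm over their backs; the gripper's body (75 mm by 190 mm) begins 47 mm behind the grasp point.
Start: joints at [-1.363, 0.342, 1.524, -0, 1.275, -0.146], TCP at [181.917, -492.493, 240.741] pointing down, gripper open.
Joint ranges: [-2.53, 2.53], [-0.77, 2.02], [0.04, 2.7], [-1, 4.14], [0.28, 2.66], [-3.11, 3.11]. Speed limits (rad/s): [2.57, 2.57, 3.14, 3.14, 3.14, 3.14].

INTERFACE

Orientations are given as [roll, pitch, yaw] about the fixed x, y, z axes, in that order (R = Rz(yaw) Ry(pitch) Rx(roll)).
In Python, from plant import * gives the robot as it stands.
- The arm moves only by the tool drive_tool, never from a script. Its argument "deltas" is a list of rows, each an object of numbers: "hand": the gripper's target within -1 to 1 (shut at 1, half-way at 0, fully open at -1); "tx", "ty", "tz": the shift along the tool's x, y, z each as a share of 4 cm, from -1 to 1; "wx", "wy", "wz": the turn, a rotation vector about the tool's x, y, z each as a share of 5 degrees, from -1 to 1. In form: [{"hand": .., "tx": .., "ty": .., "tz": .., "wx": .., "wy": .., "wz": ..}, ...]. A call has 1 to 20 rows; each row shifts and turns the commanded pose from where the row before left it, along the tool's axes as they then stand; what a row does not reach is not made up. A row lasts 1/12 s, in which the tool goes at most 41.7 mm and 7.16 degrees, less where a joint would pass 70% of its speed; a pose out of reach is approached as far as the arm can. A call with a number of a shift or a turn outside -1 to 1 is refused whole. A call with a gripper value outside its range is refused whole. The fingers move at their own pace and stop on an object; the grip force is fixed at half the most. Time passes only in rows, so rows that do not move let the fingers close. It gives the time, the measured TCP pose, the force and the opening at its end, in the units of the state.
- get_obs(): the state, without advancing time (a new reading comes with each control period).
- capture(name): name is "side" or "top" or "wrist"; returns the picture (400x640x3 uint8, red, green, blue); there is no depth.
- camera_model(name): a dict with "fx", "fy", "cx", "cy" (pixels), "rvec" (rotation vector, rad) and "tvec" (3), from world to camera coordinates, as OpenCV has them. Camera axes: x right, y down, z forward; pixel columns grow to the right and rows downward; lengths in mm; the calibration is good to about 2 mm. A picture is of the moment at which its call begins: read the wrist's pose just before it. camera_model takes no time and is no camera call; for the wrist camera it gives the pose at the moment of the call.
- close_job(): hands the job in, once; it reports no verdict.
The state is a dict: "time": time; "joint_positions": joint angles; "dq": joint speeds; "tau": joint torques, N m; "tool_pos": TCP position; "tcp_rot": TCP orientation; "contact_force": force on the tool from outside, world axes, zero at the start; "moment": the same for the moment, N m; "grip_width": finger opening in mm.
Only numpy, scipy, OpenCV 4.12 (cv2) and the standard library are available. Lean on these libraries where they do the work, as an engineer would, in place of code of your own. Each camera call takes 0.05 s, during which the arm holds its last target.

TASK

The infrared background has to be taken through the same path as the sample: gently pinch the sample cell (the fixed liquid cell in the front row of the base plate, left of the adjustable cell with the round tube and sliding frame; the two cells behind are spares) between the fingers, squarely, and note its thickness from the finger opening. Then set the adjustable cell on the same base plate to that same overall thickness by moving its sliding frame, and let go. Leave the sample cell and both spares standing in their nests, never squeeze them hard (their windows crack), and do not disturb the dropper bottle, vial and tweezers nearby.

Things in the scene. Friction and masses are not known exactly. Their poses are not given: they have to be found in the camera images.
- stand: dark steel base plate, 172 x 262 x 12 mm, fixed; origin at the centre of its underside, z up. In its frame (mm): sample nest centred at x -40, y +65; adjustable cell at x -40, y -45 to -121; spare nests at x +43, y +65 and y -20. Every cell has its thickness along this y and its width along this x
- nest (a point): where the front face of the cell in the sample nest is, 64 mm above the worktop; its back face is one thickness further to the base plate's -y. Whichever of the three cells stands here is the sample cell. Nests are 8 mm deep with 0.25 mm play round a steel foot of 56 x 34 x 10 mm; loose, about 0.26 kg; their windows crack if pinched with over 30 N
- cell_a_front (a point): fixed-path liquid cell, upright sandwich of two aluminium frames 50 mm wide (own x), top edge 78 mm above the worktop, two 6 mm steel ports on top. Thickness over both frames (own y) unknown: 14 to 30 mm, different in each cell by 4 mm or more. This point: middle of its front face (looks to own +y), 14 mm under the top edge; both faces flat from 12 mm lower to the top
- cell_b_front (a point): the same point on another cell, alike but for its thickness (see cell_a_front)
- cell_c_front (a point): the same point on the third cell, alike but for its thickness (see cell_a_front)
- fixed_face (a point): adjustable cell: middle of the flat outer face of its fixed frame (aluminium, 50 mm wide, 6 mm thick, rigid on the base plate, top edge 78 mm above the worktop); the face looks along the base plate's +y; the point is 64 mm above the worktop
- slide_face (a point): adjustable cell: middle of the flat outer face of its sliding frame (50 wide, 6 thick, top edge 78 mm up); it looks along the base plate's -y; the point is 64 mm up. Overall thickness = from fixed_face to slide_face. Plain above 46 mm; below, a tube of 31 mm diameter sticks out 24 mm here. On the frame's top edge a thumb tab 16 wide, 14 mm high, 8 thick from this face inwards
- slide (a joint): travel of the sliding frame, m: overall thickness of the adjustable cell = 14 mm + travel; 0 closest, 0.028 widest, growing towards the base plate's -y. No spring: a friction brake of about 9 N holds it where it is left, so a pinch of 3 to 5 N measures without moving it. Starts wider than any of the cells
- dropper: small amber dropper bottle, 33 x 33 x 88 mm, a bystander behind the base plate; origin at the centre of its underside
- vial: small capped vial, 15 x 15 x 45 mm, a bystander left of the base plate; origin at the centre of its underside
- tweezers: steel tweezers, 127 x 13 x 9 mm, lying left of the base plate, a bystander; origin at the centre of the underside

How it is judged:
By the outcome, as a careful person would: the job done as asked, in the order asked, and still so for the second after the job is handed in, with the robot touching nothing.
It also fails if it takes over 64 s, if anything falls off the work surface, if the arm or the gripper's body presses on something with over 40 N, if the wrist force passes 120 N, or if a joint passes its speed limit or range.

## Working session

There is one attempt and no reset: what is moved stays moved. The work goes in short steps, Python scripts to look and compute and a tool call to move; the robot and the scene stay as the last step left them, time stands still between calls to the robot, and variables do not carry over. Pictures are saved under pics/ and viewed, and the job is handed in when it is done.

Besides the shell and the picture viewer there is one more tool, called after ">>>" in YAML: its name, and indented under it one key for each argument. drive_tool: Moves the arm, as the interface text tells. Its arguments: {"type":"object","properties":{"deltas":{"type":"array","items":{"type":"object","properties":{"hand":{"type":"number"},"tx":{"type":"number"},"ty":{"type":"number"},"tz":{"type":"number"},"wx":{"type":"number"},"wy":{"type":"number"},"wz":{"type":"number"}}}}},"required":["deltas"]}

```bash
ls; mkdir -p pics
cat > h.py <<'E'
from plant import *
import numpy as np, cv2
def snap(n,f):
    im=capture(n); cv2.imwrite('pics/'+f,im[:,:,::-1]); return im
def cm(n):
    m=camera_model(n); K=np.array([[m['fx'],0,m['cx']],[0,m['fy'],m['cy']],[0,0,1]]); R=cv2.Rodrigues(np.array(m['rvec'],float))[0]; return K,R,np.array(m['tvec'],float)
def ray(n,u,v,z,c=None):
    K,R,t=c or cm(n); d=R.T@np.linalg.inv(K)@np.array([u,v,1.]); o=-R.T@t; return o+d*(z-o[2])/d[2]
def proj(n,p,c=None):
    K,R,t=c or cm(n); q=K@(R@np.array(p,float)+t); return q[:2]/q[2]
E
python3 - <<'E'
from h import *
o=get_obs();print(o)
for n in('side','top','wrist'): snap(n,n+'0.png'); K,R,t=cm(n); print(n,K[0,0],-R.T@t,R[2])
E
```

```text
pics
{'time': 0.0, 'joint_positions': array([-1.36300371e+00,  3.42699208e-01,  1.52499998e+00, -1.54214498e-05,
        1.27540916e+00, -1.45996090e-01]), 'dq': array([-0.00020922, -0.001146  , -0.00053255,  0.00076944, -0.00010588,
        0.00034931]), 'tau': array([-1.09991252e-03, -4.31245708e+01, -2.44224304e+01,  7.16293976e-02,
        5.60534012e-02, -1.18482512e-04]), 'tool_pos': array([ 181.82729934, -492.09982039,  240.06310442]), 'tcp_rot': array([-3.14138674e+00,  1.50170798e-03, -1.21700297e+00]), 'contact_force': array([ 0.5117681 ,  0.11781156, -0.14500105]), 'moment': array([ 0.05452059, -0.07186951, -0.03744345]), 'grip_width': 91.80918926897114}
side 482.96829059487345 [ 314.34647273 -972.32297793  537.44967933] [ 0.26017306  0.8404417  -0.47536062]
top 453.2072587829137 [ 409.0950318  -155.93990739 1113.59365711] [ 0.12573981  0.02290827 -0.99179872]
wrist 294.6250950589999 [ 259.7841967  -462.04319936  384.13094069] [-0.2880687  -0.10484101 -0.95185334]
```

View pics/top0.png

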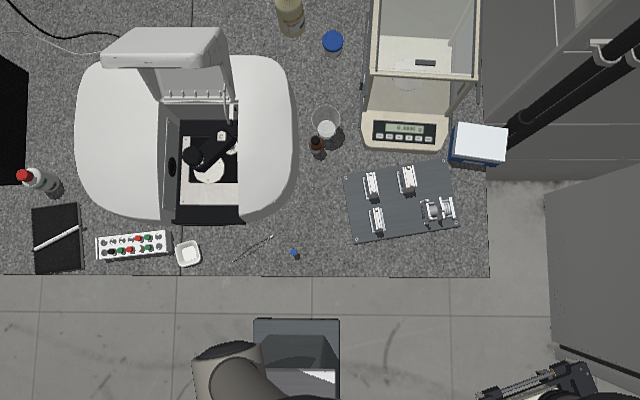

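View pics/side0.png

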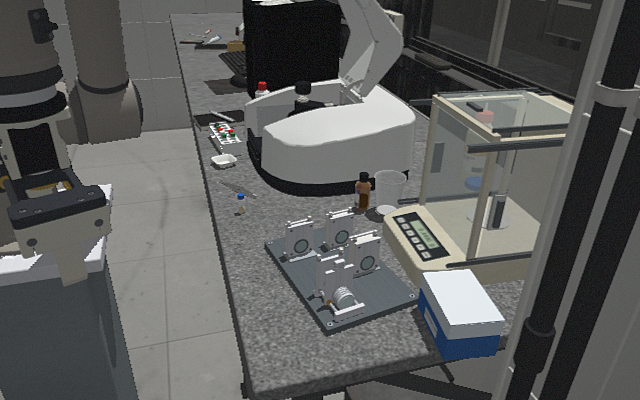

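View pics/wrist0.png

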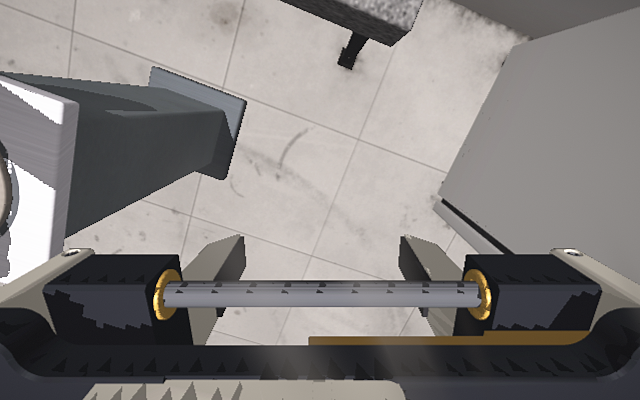

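Run:
```python
import cv2
im=cv2.imread('pics/top0.png'); cv2.imwrite('pics/topc.png',cv2.resize(im[150:255,335:470],None,fx=5.7,fy=5.7,interpolation=cv2.INTER_CUBIC))
im=cv2.imread('pics/side0.png'); cv2.imwrite('pics/sidec.png',cv2.resize(im[200:340,255:425],None,fx=4.2,fy=4.2,interpolation=cv2.INTER_CUBIC))
```

```text
(no output)
```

View pics/topc.png

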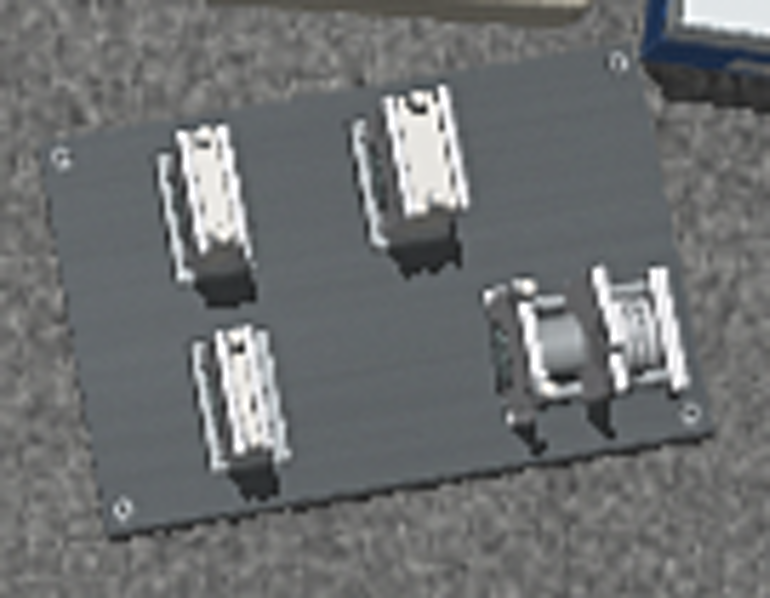

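View pics/sidec.png

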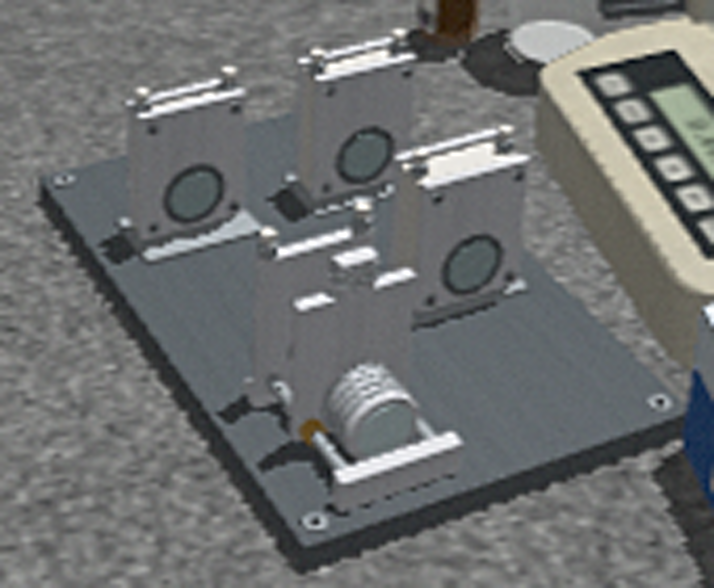

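```bash
cat >> h.py <<'E'
def fit(n,pts,z=12):
    # order: +x+y, +x-y, -x-y, -x+y
    W=np.array([ray(n,u,v,z)[:2] for u,v in pts]); L=np.array([[86,131],[86,-131],[-86,-131],[-86,131]],float)
    c=W.mean(0); A=W-c; th=np.arctan2((L[:,0]*A[:,1]-L[:,1]*A[:,0]).sum(),(L*A).sum()); 
    R=np.array([[np.cos(th),-np.sin(th)],[np.sin(th),np.cos(th)]]); print(n,c,th,(A-(R@L.T).T).round(1).tolist()); return c,th
E
python3 - <<'E'
from h import *
t=[(335+a/5.7,150+b/5.7) for a,b in [(42,145),(636,50),(712,432),(110,533)]]
fit('top',t)
s=[(255+a/4.2,200+b/4.2) for a,b in [(308,100),(690,405),(302,548),(42,182)]]
fit('side',s)
E
```

```text
top [ 557.46400751 -318.89275656] 0.16803620332337652 [[-0.9, -0.9], [-2.3, 0.5], [1.8, 1.7], [1.4, -1.3]]
side [ 551.84022786 -317.40257471] 0.22508480366082215 [[-14.3, -2.1], [2.1, -2.1], [-1.5, 3.5], [13.7, 0.7]]
```

>>> drive_tool:
  deltas:
    - {"hand": -1,"wz": 0.71}
    - {"hand": -1,"wz": 0.71}
    - {"hand": -1,"wz": 0.71}
    - {"tx": -0.3,"ty": -0.72}
    - {"tx": -0.3,"ty": -0.72}
    - {"tx": -0.3,"ty": -0.72}
    - {"tx": -0.3,"ty": -0.72}
    - {"tx": -0.3,"ty": -0.72}
    - {"tx": -0.3,"ty": -0.72}
    - {"tx": -0.3,"ty": -0.72}
    - {"tx": -0.3,"ty": -0.72}
    - {"tx": -0.3,"ty": -0.72}
    - {"tx": -0.3,"ty": -0.72}
    - {"tx": -0.3,"ty": -0.72}
    - {"tx": -0.3,"ty": -0.72}
    - {}

```text
invalid input
```

Run:
```python
from h import *
import plant
print([x for x in dir(plant) if not x.startswith('_')]); print(globals().get('tcp_to_tips'))
snap('wrist','w1.png'); o=get_obs(); print(o['time'],o['tool_pos'],o['tcp_rot'],o['contact_force'],o['grip_width'])
```

```text
['Unreachable', 'camera_model', 'capture', 'close_job', 'get_obs', 'tcp_to_tips']
14.0
0.2 [ 181.8616679  -492.26971757  240.29421054] [-3.14146055e+00  9.04984345e-04 -1.21702425e+00] [ 0.27312834  0.33172136 -0.92317557] 92.04775634572543
```

View pics/w1.png

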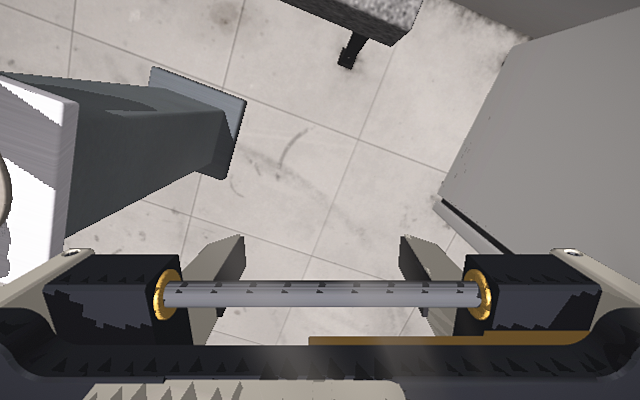

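>>> drive_tool:
  deltas:
    - {"hand": -1,"tx": 0,"ty": 0,"tz": 0,"wx": 0,"wy": 0,"wz": 0.71}
    - {"hand": -1,"tx": 0,"ty": 0,"tz": 0,"wx": 0,"wy": 0,"wz": 0.71}
    - {"hand": -1,"tx": 0,"ty": 0,"tz": 0,"wx": 0,"wy": 0,"wz": 0.71}
    - {"hand": -1,"tx": -0.3,"ty": -0.72,"tz": 0,"wx": 0,"wy": 0,"wz": 0}
    - {"hand": -1,"tx": -0.3,"ty": -0.72,"tz": 0,"wx": 0,"wy": 0,"wz": 0}
    - {"hand": -1,"tx": -0.3,"ty": -0.72,"tz": 0,"wx": 0,"wy": 0,"wz": 0}
    - {"hand": -1,"tx": -0.3,"ty": -0.72,"tz": 0,"wx": 0,"wy": 0,"wz": 0}
    - {"hand": -1,"tx": -0.3,"ty": -0.72,"tz": 0,"wx": 0,"wy": 0,"wz": 0}
    - {"hand": -1,"tx": -0.3,"ty": -0.72,"tz": 0,"wx": 0,"wy": 0,"wz": 0}
    - {"hand": -1,"tx": -0.3,"ty": -0.72,"tz": 0,"wx": 0,"wy": 0,"wz": 0}
    - {"hand": -1,"tx": -0.3,"ty": -0.72,"tz": 0,"wx": 0,"wy": 0,"wz": 0}
    - {"hand": -1,"tx": -0.3,"ty": -0.72,"tz": 0,"wx": 0,"wy": 0,"wz": 0}
    - {"hand": -1,"tx": -0.3,"ty": -0.72,"tz": 0,"wx": 0,"wy": 0,"wz": 0}
    - {"hand": -1,"tx": -0.3,"ty": -0.72,"tz": 0,"wx": 0,"wy": 0,"wz": 0}
    - {"hand": -1,"tx": -0.3,"ty": -0.72,"tz": 0,"wx": 0,"wy": 0,"wz": 0}
    - {"hand": -1,"tx": 0,"ty": 0,"tz": 0,"wx": 0,"wy": 0,"wz": 0}
    - {"hand": -1,"tx": 0,"ty": 0,"tz": 0,"wx": 0,"wy": 0,"wz": 0}

```text
time: 1.62
tool_pos: [499.4, -291.6, 240.2]
tcp_rot: [3.141, 0.0, -1.4]
contact_force: [-0.6, -0.2, 0.6]
grip_width: 91.9
```

Run:
```python
from h import *
snap('wrist','w2.png'); o=get_obs(); print(o['time'],o['tool_pos'],o['tcp_rot'],o['contact_force'],o['grip_width'])
```

```text
1.6667 [ 498.49125601 -292.45746589  240.25124347] [ 3.14058498e+00  3.67369412e-04 -1.40151416e+00] [ 0.14562327 -0.4388172  -1.23866524] 91.69277724799821
```

View pics/w2.png

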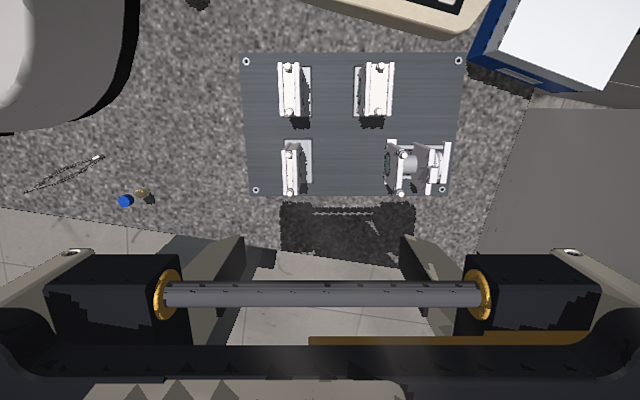

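Run:
```python
import cv2
im=cv2.imread('pics/w2.png'); cv2.imwrite('pics/w2c.png',cv2.resize(im[45:205,230:475],None,fx=3.2,fy=3.2,interpolation=cv2.INTER_CUBIC))
cv2.imwrite('pics/w2d.png',cv2.resize(im[130:205,270:465],None,fx=4,fy=4,interpolation=cv2.INTER_CUBIC))
```

```text
(no output)
```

View pics/w2c.png

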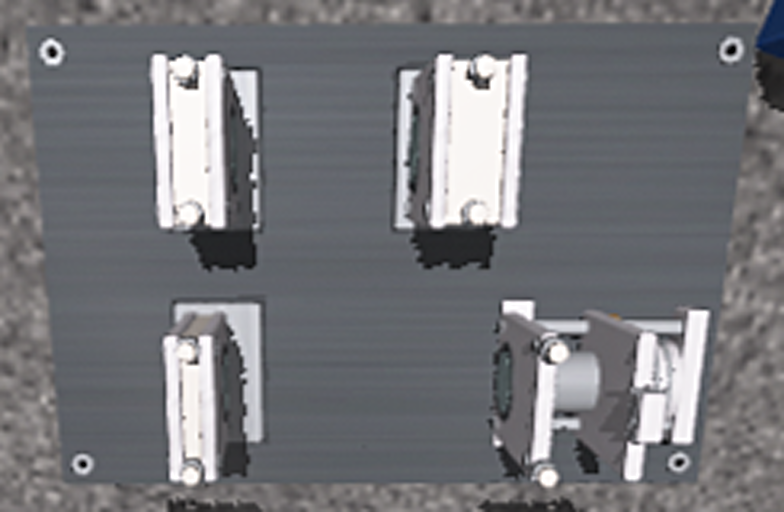

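View pics/w2d.png

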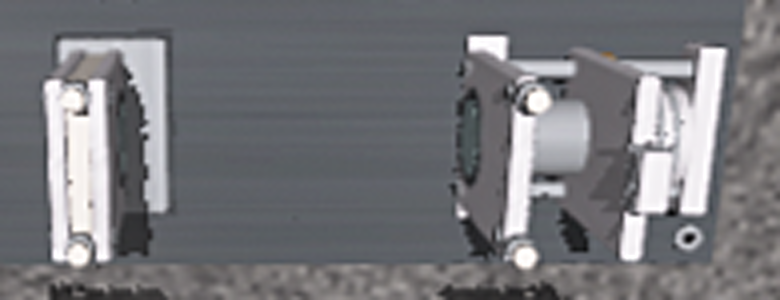

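Run:
```python
from h import *
c,th=fit('wrist',[(230+a/3.2,45+b/3.2) for a,b in [(27,26),(758,24),(694,481),(62,483)]])
def P(a,b,z=78): return ray('wrist',270+a/4,130+b/4,z)[:2]
R=np.array([[np.cos(th),-np.sin(th)],[np.sin(th),np.cos(th)]])
for n,q in dict(sFt=(45,82),sFb=(52,260),sBt=(108,82),sBb=(113,260),fFt=(513,82),fFb=(504,262),sOt=(660,78),sOb=(643,260)).items():
    w=P(*q); print(n,w.round(1),(R.T@(w-c)).round(1))
```

```text
wrist [ 556.3433977  -316.29073429] 0.17100461651441468 [[-0.5, -0.8], [-0.3, -0.0], [0.6, 0.9], [0.1, -0.0]]
sFt [ 527.6 -243.1] [-15.9  77. ]
sFb [ 480.  -251.1] [-64.2  77.2]
sBt [ 530.3 -259.2] [-15.9  60.7]
sBb [ 482.8 -267.5] [-64.2  60.6]
fFt [ 548.1 -362.7] [-16.  -44.3]
fFb [ 500.2 -372.4] [-64.9 -45.7]
sOt [ 555.5 -399.9] [-15.  -82.3]
sOb [ 507.1 -409.5] [-64.3 -83.4]
```

>>> drive_tool:
  deltas:
    - {"hand": -0.2,"tx": -0.44,"ty": -0.155,"tz": 0,"wx": 0,"wy": 0,"wz": 0}
    - {"hand": -0.2,"tx": -0.44,"ty": -0.155,"tz": 0.2,"wx": 0,"wy": 0,"wz": 0}
    - {"hand": -0.2,"tx": 0,"ty": 0,"tz": 0.6,"wx": 0,"wy": 0,"wz": 0}
    - {"hand": -0.2,"tx": 0,"ty": 0,"tz": 0.6,"wx": 0,"wy": 0,"wz": 0}
    - {"hand": -0.2,"tx": 0,"ty": 0,"tz": 0.6,"wx": 0,"wy": 0,"wz": 0}
    - {"hand": -0.2,"tx": 0,"ty": 0,"tz": 0.6,"wx": 0,"wy": 0,"wz": 0}
    - {"hand": -0.2,"tx": 0,"ty": 0,"tz": 0.4,"wx": 0,"wy": 0,"wz": 0}
    - {"hand": -0.2,"tx": 0,"ty": 0,"tz": 0,"wx": 0,"wy": 0,"wz": 0}
    - {"hand": -0.2,"tx": 0,"ty": 0,"tz": 0,"wx": 0,"wy": 0,"wz": 0}
    - {"hand": -0.2,"tx": 0,"ty": 0,"tz": 0,"wx": 0,"wy": 0,"wz": 0}

```text
time: 2.5
tool_pos: [505.0, -257.1, 122.0]
tcp_rot: [-3.14, -0.002, -1.404]
contact_force: [0.0, -0.1, -0.9]
grip_width: 54.9
```

Run:
```python
from h import *
o=get_obs(); print(o['time'],o['tool_pos'],o['tcp_rot'],o['contact_force'],o['grip_width']); snap('wrist','w3.png');o=get_obs();print(o['grip_width'],o['tool_pos'])
```

```text
2.5 [ 505.03183388 -257.0639612   122.01205822] [-3.14031583e+00 -1.50439732e-03 -1.40393997e+00] [ 0.03938274 -0.14275392 -0.92408446] 54.88035786549469
55.14437081556471 [ 505.30215368 -257.00117991  122.3057399 ]
```

View pics/w3.png

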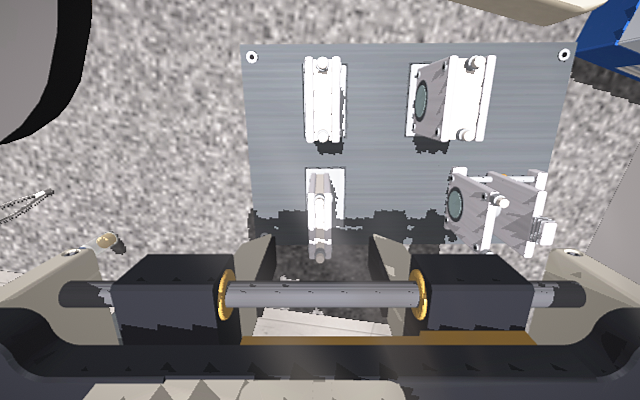

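Run:
```python
import cv2
im=cv2.imread('pics/w3.png'); cv2.imwrite('pics/w3c.png',cv2.resize(im[155:275,270:370],None,fx=5,fy=5,interpolation=cv2.INTER_CUBIC))
```

```text
(no output)
```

View pics/w3c.png

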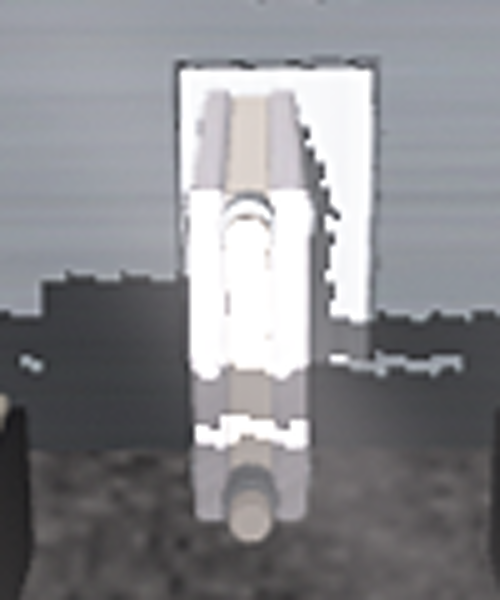

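Run:
```python
from h import *
from scipy.spatial.transform import Rotation as Ro
o=get_obs();T=o['tool_pos'];R=Ro.from_euler('xyz',o['tcp_rot']).as_matrix()
for n,(a,b) in dict(Ft=(187,190),Fb=(194,520),Bt=(315,190),Bb=(308,520)).items():
    w=ray('wrist',270+a/5,155+b/5,78); print(n,w.round(1),(R.T@(w-T)).round(1))
print(T,o['tcp_rot'])
```

```text
Ft [ 529.8 -241.6   78. ] [-11.2 -26.7  44.3]
Fb [ 481.1 -250.2   78. ] [-10.9  22.8  44.2]
Bt [ 532.7 -258.5   78. ] [  5.9 -26.7  44.4]
Bb [ 483.8 -266.3   78. ] [ 5.5 22.8 44.3]
[ 505.30215368 -257.00117991  122.3057399 ] [-3.13973343e+00 -2.00793630e-03 -1.40371577e+00]
```

>>> drive_tool:
  deltas:
    - {"hand": -0.2,"tx": -0.068,"ty": -0.05,"tz": 0,"wx": 0,"wy": 0,"wz": 0}
    - {"hand": -0.2,"tx": 0,"ty": 0,"tz": 0.3,"wx": 0,"wy": 0,"wz": 0}
    - {"hand": -0.2,"tx": 0,"ty": 0,"tz": 0.4,"wx": 0,"wy": 0,"wz": 0}
    - {"hand": -0.2,"tx": 0,"ty": 0,"tz": 0.4,"wx": 0,"wy": 0,"wz": 0}
    - {"hand": 0.2,"tx": 0,"ty": 0,"tz": 0.25,"wx": 0,"wy": 0,"wz": 0}
    - {"hand": 0.4,"tx": 0,"ty": 0,"tz": 0,"wx": 0,"wy": 0,"wz": 0}
    - {"hand": 0.4,"tx": 0,"ty": 0,"tz": 0,"wx": 0,"wy": 0,"wz": 0}
    - {"hand": 0.4,"tx": 0,"ty": 0,"tz": 0,"wx": 0,"wy": 0,"wz": 0}

```text
time: 3.22
tool_pos: [507.1, -253.3, 67.8]
tcp_rot: [-3.14, -0.001, -1.403]
contact_force: [0.3, 0.3, 0.5]
grip_width: 32.9
```

Run:
```python
from h import *
snap('wrist','w4.png');snap('side','s4.png');o=get_obs();print(o)
im=cv2.imread('pics/w4.png'); cv2.imwrite('pics/w4c.png',cv2.resize(im[155:355,220:420],None,fx=3,fy=3,interpolation=cv2.INTER_CUBIC))
im=cv2.imread('pics/s4.png'); cv2.imwrite('pics/s4c.png',cv2.resize(im[150:340,225:425],None,fx=3,fy=3,interpolation=cv2.INTER_CUBIC))
```

```text
{'time': 3.3167, 'joint_positions': array([-5.98528370e-01,  6.04481727e-01,  1.61899766e+00, -9.93716619e-05,
        9.15998954e-01,  8.04341112e-01]), 'dq': array([-5.05585782e-05,  6.42958379e-05,  4.56499387e-03,  1.74783622e-03,
       -1.79515747e-03, -2.90099453e-04]), 'tau': array([ 7.53701606e-03, -5.05618465e+01, -1.91061634e+01,  6.60301675e-02,
       -3.04284948e-02,  8.33362155e-04]), 'tool_pos': array([ 507.06482846, -253.36095389,   67.83840713]), 'tcp_rot': array([-3.14012431e+00, -1.52332686e-03, -1.40281017e+00]), 'contact_force': array([-0.45315782, -0.09755213,  0.23562335]), 'moment': array([ 0.04842192,  0.04842137, -0.04003638]), 'grip_width': 29.106738667376668}
```

View pics/w4c.png

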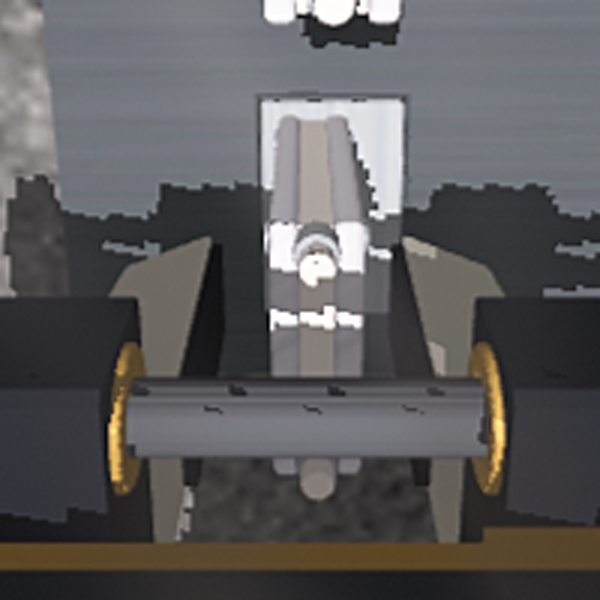

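View pics/s4c.png

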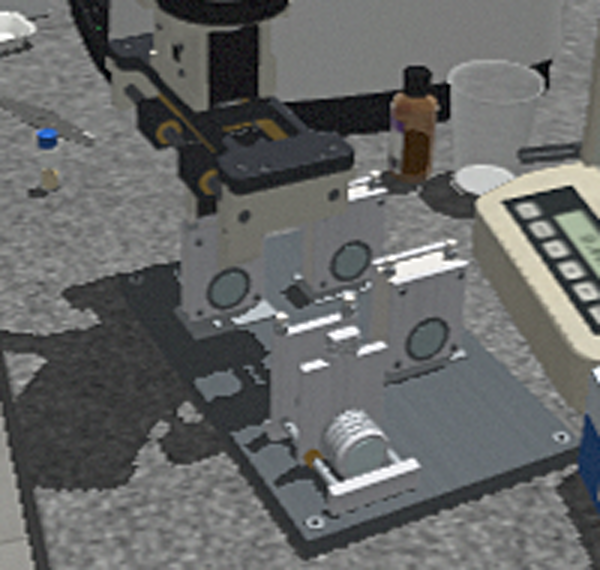

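>>> drive_tool:
  deltas:
    - {"hand": 0.5,"tx": 0,"ty": 0,"tz": 0,"wx": 0,"wy": 0,"wz": 0}
    - {"hand": 0.56,"tx": 0,"ty": 0,"tz": 0,"wx": 0,"wy": 0,"wz": 0}
    - {"hand": 0.57,"tx": 0,"ty": 0,"tz": 0,"wx": 0,"wy": 0,"wz": 0}
    - {"hand": 0.58,"tx": 0,"ty": 0,"tz": 0,"wx": 0,"wy": 0,"wz": 0}
    - {"hand": 0.59,"tx": 0,"ty": 0,"tz": 0,"wx": 0,"wy": 0,"wz": 0}
    - {"hand": 0.6,"tx": 0,"ty": 0,"tz": 0,"wx": 0,"wy": 0,"wz": 0}
    - {"hand": 0.6,"tx": 0,"ty": 0,"tz": 0,"wx": 0,"wy": 0,"wz": 0}
    - {"hand": 0.6,"tx": 0,"ty": 0,"tz": 0,"wx": 0,"wy": 0,"wz": 0}

```text
time: 3.98
tool_pos: [506.6, -253.1, 66.8]
tcp_rot: [-3.141, -0.0, -1.403]
contact_force: [-0.4, -0.8, 0.2]
grip_width: 18.4
```

>>> drive_tool:
  deltas:
    - {"hand": 0.61,"tx": 0,"ty": 0,"tz": 0,"wx": 0,"wy": 0,"wz": 0}
    - {"hand": 0.615,"tx": 0,"ty": 0,"tz": 0,"wx": 0,"wy": 0,"wz": 0}
    - {"hand": 0.615,"tx": 0,"ty": 0,"tz": 0,"wx": 0,"wy": 0,"wz": 0}
    - {"hand": 0.615,"tx": 0,"ty": 0,"tz": 0,"wx": 0,"wy": 0,"wz": 0}

```text
time: 4.32
tool_pos: [506.5, -253.0, 66.7]
tcp_rot: [-3.142, -0.0, -1.403]
contact_force: [1.6, -1.4, 1.2]
grip_width: 17.9
```

```bash
cat > o.py <<'E'
from h import *
o=get_obs(); print(o['time'],o['tool_pos'].round(2),o['tcp_rot'].round(4),o['contact_force'].round(2),o['moment'].round(3),o['tau'].round(3),o['grip_width'])
E
python3 o.py
```

```text
4.3167 [ 506.49 -253.     66.74] [-3.1415e+00 -1.0000e-04 -1.4029e+00] [ 1.64 -1.36  1.24] [-0.153 -0.039 -0.001] [ 4.2500e-01 -5.0146e+01 -1.8348e+01  2.4000e-01  2.5800e-01  7.0000e-03] 17.858544573239907
```

>>> drive_tool:
  deltas:
    - {"hand": 0.6,"tx": 0,"ty": 0,"tz": 0,"wx": 0,"wy": 0,"wz": 0}
    - {"hand": 0.6,"tx": 0.012,"ty": 0,"tz": -0.025,"wx": 0,"wy": 0,"wz": 0}
    - {"hand": 0.6,"tx": 0,"ty": 0,"tz": 0,"wx": 0,"wy": 0,"wz": 0}
    - {"hand": 0.61,"tx": 0,"ty": 0,"tz": 0,"wx": 0,"wy": 0,"wz": 0}
    - {"hand": 0.615,"tx": 0,"ty": 0,"tz": 0,"wx": 0,"wy": 0,"wz": 0}
    - {"hand": 0.615,"tx": 0,"ty": 0,"tz": 0,"wx": 0,"wy": 0,"wz": 0}
    - {"hand": 0.615,"tx": 0,"ty": 0,"tz": 0,"wx": 0,"wy": 0,"wz": 0}

```text
time: 4.9
tool_pos: [506.4, -253.5, 67.7]
tcp_rot: [3.141, -0.0, -1.403]
contact_force: [-0.5, -0.9, 0.6]
grip_width: 17.5
```

```bash
python3 o.py
```

```text
4.9 [ 506.44 -253.49   67.72] [ 3.1414e+00 -1.0000e-04 -1.4029e+00] [-0.51 -0.95  0.55] [-0.145  0.106  0.029] [ 6.2300e-01 -5.0531e+01 -1.8934e+01  3.3400e-01  3.2000e-02  0.0000e+00] 17.49645353357939
```

>>> drive_tool:
  deltas:
    - {"hand": 0.62,"tx": 0,"ty": 0,"tz": 0,"wx": 0,"wy": 0,"wz": 0}
    - {"hand": 0.62,"tx": 0,"ty": 0,"tz": 0,"wx": 0,"wy": 0,"wz": 0}
    - {"hand": 0.62,"tx": 0,"ty": 0,"tz": 0,"wx": 0,"wy": 0,"wz": 0}

```text
time: 5.15
tool_pos: [506.5, -253.5, 67.7]
tcp_rot: [3.142, -0.0, -1.403]
contact_force: [-0.5, -1.3, 0.2]
grip_width: 17.7
```

```bash
cat > a.py <<'E'
from h import *
import sys
L=[]
for i in range(int(sys.argv[1])):
    o=get_obs(); L.append(np.r_[o['grip_width'],o['contact_force'],o['moment'],o['tau'][[0,3,4,5]],o['tool_pos'],o['tcp_rot'][2]]); capture('wrist')
L=np.array(L); print(get_obs()['time']); print('w',L[:,0].round(2),'mean',L[:,0].mean().round(3)); print('F',L[:,1:4].mean(0).round(2),'M',L[:,4:7].mean(0).round(3),'tau0345',L[:,7:11].mean(0).round(3),'pos',L[:,11:].mean(0).round(3))
E
python3 a.py 6
```

```text
5.45
w [17.68 17.85 17.51 17.5  17.35 17.24] mean 17.521
F [-0.61 -1.31  0.64] M [-0.187  0.101 -0.002] tau0345 [ 0.621  0.342  0.026 -0.   ] pos [ 506.515 -253.447   67.716   -1.403]
```

>>> drive_tool:
  deltas:
    - {"hand": 0.62,"tx": 0.0125,"ty": 0,"tz": 0,"wx": 0,"wy": 0,"wz": 0}
    - {"hand": 0.62,"tx": 0,"ty": 0,"tz": 0,"wx": 0,"wy": 0,"wz": 0}
    - {"hand": 0.62,"tx": 0,"ty": 0,"tz": 0,"wx": 0,"wy": 0,"wz": 0}

```text
time: 5.7
tool_pos: [506.6, -253.9, 67.7]
tcp_rot: [3.142, 0.0, -1.403]
contact_force: [-0.7, -0.5, -0.9]
grip_width: 17.7
```

```bash
python3 a.py 3
```

```text
5.85
w [17.68 17.37 17.72] mean 17.586
F [-0.53 -0.8  -0.68] M [-0.113  0.023  0.022] tau0345 [0.348 0.217 0.052 0.001] pos [ 506.613 -253.903   67.655   -1.403]
```

>>> drive_tool:
  deltas:
    - {"hand": 0.62,"tx": 0.0125,"ty": 0,"tz": 0,"wx": 0,"wy": 0,"wz": 0}
    - {"hand": 0.625,"tx": 0,"ty": 0,"tz": 0,"wx": 0,"wy": 0,"wz": 0}
    - {"hand": 0.625,"tx": 0,"ty": 0,"tz": 0,"wx": 0,"wy": 0,"wz": 0}

```text
time: 6.1
tool_pos: [506.7, -254.5, 67.7]
tcp_rot: [-3.142, -0.0, -1.403]
contact_force: [-1.0, -0.7, 0.3]
grip_width: 17.2
```

```bash
python3 a.py 3
```

```text
6.25
w [17.19 17.1  17.18] mean 17.156
F [-0.29 -0.38  0.  ] M [-0.079 -0.01   0.018] tau0345 [0.257 0.173 0.077 0.003] pos [ 506.725 -254.435   67.725   -1.403]
```

>>> drive_tool:
  deltas:
    - {"hand": 0.63,"tx": 0,"ty": 0,"tz": 0,"wx": 0,"wy": 0,"wz": 0}
    - {"hand": 0.63,"tx": 0,"ty": 0,"tz": 0,"wx": 0,"wy": 0,"wz": 0}
    - {"hand": 0.635,"tx": 0,"ty": 0,"tz": 0,"wx": 0,"wy": 0,"wz": 0}
    - {"hand": 0.635,"tx": 0,"ty": 0,"tz": 0,"wx": 0,"wy": 0,"wz": 0}

```text
time: 6.58
tool_pos: [506.7, -254.5, 67.8]
tcp_rot: [-3.141, -0.0, -1.403]
contact_force: [-0.2, -2.0, 0.0]
grip_width: 16.4
```

```bash
python3 a.py 4
```

```text
6.7833
w [16.45 16.72 16.51 16.51] mean 16.547
F [ 0.28 -1.    0.08] M [-0.13   0.013  0.015] tau0345 [0.365 0.218 0.11  0.005] pos [ 506.738 -254.489   67.776   -1.403]
```

>>> drive_tool:
  deltas:
    - {"hand": 0.635,"tx": 0.01,"ty": 0,"tz": 0,"wx": 0,"wy": 0,"wz": 0}
    - {"hand": 0.64,"tx": 0,"ty": 0,"tz": 0,"wx": 0,"wy": 0,"wz": 0}
    - {"hand": 0.645,"tx": 0,"ty": 0,"tz": 0,"wx": 0,"wy": 0,"wz": 0}
    - {"hand": 0.645,"tx": 0,"ty": 0,"tz": 0,"wx": 0,"wy": 0,"wz": 0}

```text
time: 7.12
tool_pos: [506.8, -254.9, 67.8]
tcp_rot: [-3.142, -0.0, -1.403]
contact_force: [-0.5, -0.4, 0.6]
grip_width: 16.0
```

```bash
python3 a.py 4
```

```text
7.3167
w [16.05 16.19 16.46 16.47] mean 16.293
F [ 0.12 -0.52 -0.18] M [-0.135  0.005  0.005] tau0345 [0.346 0.211 0.123 0.005] pos [ 506.782 -254.86    67.752   -1.403]
```

>>> drive_tool:
  deltas:
    - {"hand": 0.645,"tx": 0.0075,"ty": 0,"tz": 0,"wx": 0,"wy": 0,"wz": 0}
    - {"hand": 0.65,"tx": 0,"ty": 0,"tz": 0,"wx": 0,"wy": 0,"wz": 0}
    - {"hand": 0.655,"tx": 0,"ty": 0,"tz": 0,"wx": 0,"wy": 0,"wz": 0}
    - {"hand": 0.655,"tx": 0,"ty": 0,"tz": 0,"wx": 0,"wy": 0,"wz": 0}

```text
time: 7.65
tool_pos: [506.8, -255.1, 67.7]
tcp_rot: [3.142, -0.0, -1.403]
contact_force: [-0.5, -0.4, 0.3]
grip_width: 15.7
```

```bash
python3 a.py 4
python3 - <<'E'
from h import *
im=snap('wrist','w5.png'); cv2.imwrite('pics/w5c.png',cv2.resize(im[155:355,220:420,::-1],None,fx=3,fy=3,interpolation=cv2.INTER_CUBIC))
E
```

```text
7.85
w [15.66 16.17 15.93 15.69] mean 15.862
F [-0.38 -0.09  0.37] M [-0.107  0.015  0.026] tau0345 [0.266 0.199 0.096 0.025] pos [ 506.792 -255.107   67.695   -1.403]
```

View pics/w5c.png

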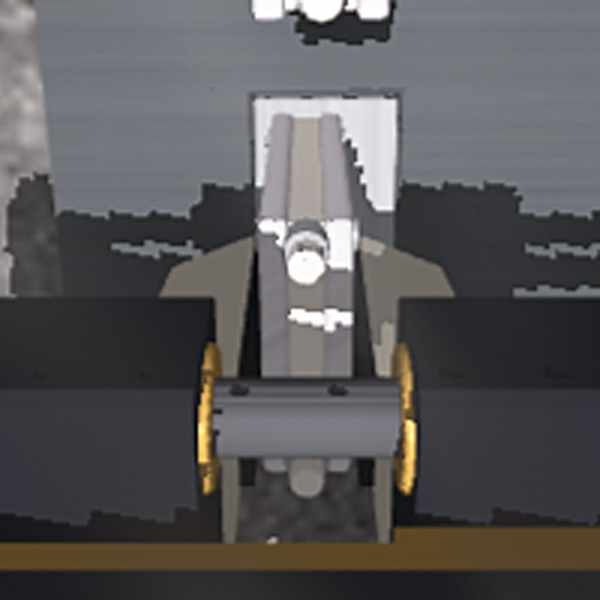

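>>> drive_tool:
  deltas:
    - {"hand": 0.66,"tx": 0.0075,"ty": 0,"tz": 0,"wx": 0,"wy": 0,"wz": 0}
    - {"hand": 0.66,"tx": 0,"ty": 0,"tz": 0,"wx": 0,"wy": 0,"wz": 0}
    - {"hand": 0.665,"tx": 0,"ty": 0,"tz": 0,"wx": 0,"wy": 0,"wz": 0}
    - {"hand": 0.665,"tx": 0,"ty": 0,"tz": 0,"wx": 0,"wy": 0,"wz": 0}

```text
time: 8.23
tool_pos: [506.8, -255.2, 67.7]
tcp_rot: [3.141, 0.0, -1.403]
contact_force: [-0.7, 0.5, 0.9]
grip_width: 15.8
```

```bash
python3 a.py 5
```

```text
8.4833
w [15.78 15.85 15.78 15.78 15.6 ] mean 15.76
F [-0.29  1.3   1.17] M [0.276 0.032 0.019] tau0345 [-0.738 -0.22  -0.326  0.023] pos [ 506.802 -255.199   67.698   -1.403]
```

>>> drive_tool:
  deltas:
    - {"hand": 0.665,"tx": -0.004,"ty": 0,"tz": 0,"wx": 0,"wy": 0,"wz": 0}
    - {"hand": 0.665,"tx": 0,"ty": 0,"tz": 0,"wx": 0,"wy": 0,"wz": 0}
    - {"hand": 0.665,"tx": 0,"ty": 0,"tz": 0,"wx": 0,"wy": 0,"wz": 0}
    - {"hand": 0.665,"tx": 0,"ty": 0,"tz": 0,"wx": 0,"wy": 0,"wz": 0}

```text
time: 8.82
tool_pos: [506.8, -255.2, 67.7]
tcp_rot: [3.142, 0.0, -1.403]
contact_force: [-1.5, 1.1, 0.8]
grip_width: 15.8
```

```bash
python3 a.py 20
```

```text
9.8167
w [15.81 15.82 15.88 16.04 15.71 16.04 15.44 15.85 15.65 15.46 15.76 15.71
 15.98 15.91 15.27 16.16 15.76 15.83 15.79 15.77] mean 15.782
F [-0.44  2.07  1.27] M [0.417 0.055 0.028] tau0345 [-0.993 -0.334 -0.5    0.023] pos [ 506.811 -255.216   67.716   -1.403]
```

>>> drive_tool:
  deltas:
    - {"hand": 0.665,"tx": -0.0075,"ty": 0,"tz": 0,"wx": 0,"wy": 0,"wz": 0}
    - {"hand": 0.665,"tx": 0,"ty": 0,"tz": 0,"wx": 0,"wy": 0,"wz": 0}
    - {"hand": 0.665,"tx": 0,"ty": 0,"tz": 0,"wx": 0,"wy": 0,"wz": 0}
    - {"hand": 0.665,"tx": 0,"ty": 0,"tz": 0,"wx": 0,"wy": 0,"wz": 0}

```text
time: 10.15
tool_pos: [506.8, -255.2, 67.7]
tcp_rot: [-3.142, -0.0, -1.403]
contact_force: [-0.4, 1.0, 0.1]
grip_width: 15.8
```

```bash
python3 a.py 5
```

```text
10.4
w [15.85 16.08 15.5  15.56 16.15] mean 15.829
F [-0.18  0.27 -0.11] M [0.082 0.072 0.005] tau0345 [-0.069  0.035 -0.181  0.007] pos [ 506.814 -255.163   67.705   -1.403]
```

>>> drive_tool:
  deltas:
    - {"hand": 0.64,"tx": 0,"ty": 0,"tz": 0,"wx": 0,"wy": 0,"wz": 0}
    - {"hand": 0.6,"tx": 0,"ty": 0,"tz": 0,"wx": 0,"wy": 0,"wz": 0}
    - {"hand": 0.4,"tx": 0,"ty": 0,"tz": 0,"wx": 0,"wy": 0,"wz": 0}
    - {"hand": 0.2,"tx": 0,"ty": 0,"tz": 0,"wx": 0,"wy": 0,"wz": 0}
    - {"hand": -0.3,"tx": 0,"ty": 0,"tz": -0.1,"wx": 0,"wy": 0,"wz": 0}
    - {"hand": -0.3,"tx": 0,"ty": 0,"tz": -0.4,"wx": 0,"wy": 0,"wz": 0}
    - {"hand": -0.3,"tx": 0,"ty": 0,"tz": -0.4,"wx": 0,"wy": 0,"wz": 0}
    - {"hand": -0.3,"tx": 0,"ty": 0,"tz": -0.4,"wx": 0,"wy": 0,"wz": 0}
    - {"hand": -0.3,"tx": 0,"ty": 0,"tz": -0.3,"wx": 0,"wy": 0,"wz": 0}
    - {"hand": -0.3,"tx": 0.475,"ty": 0,"tz": 0,"wx": 0,"wy": 0,"wz": 0}
    - {"hand": -0.3,"tx": 0.475,"ty": 0,"tz": 0,"wx": 0,"wy": 0,"wz": 0}
    - {"hand": -0.3,"tx": 0.475,"ty": 0,"tz": 0,"wx": 0,"wy": 0,"wz": 0}
    - {"hand": -0.3,"tx": 0.475,"ty": 0,"tz": 0,"wx": 0,"wy": 0,"wz": 0}
    - {"hand": -0.3,"tx": 0.475,"ty": 0,"tz": 0,"wx": 0,"wy": 0,"wz": 0}
    - {"hand": -0.3,"tx": 0.475,"ty": 0,"tz": 0,"wx": 0,"wy": 0,"wz": 0}
    - {"hand": -0.3,"tx": 0.475,"ty": 0,"tz": 0,"wx": 0,"wy": 0,"wz": 0}
    - {"hand": -0.3,"tx": 0,"ty": 0,"tz": 0,"wx": 0,"wy": 0,"wz": 0}
    - {"hand": -0.3,"tx": 0,"ty": 0,"tz": 0,"wx": 0,"wy": 0,"wz": 0}
    - {"hand": -0.3,"tx": 0,"ty": 0,"tz": 0,"wx": 0,"wy": 0,"wz": 0}

```text
time: 11.98
tool_pos: [528.8, -385.4, 131.6]
tcp_rot: [3.141, 0.001, -1.403]
contact_force: [0.2, 1.3, -0.3]
grip_width: 59.6
```

```bash
python3 a.py 3
python3 - <<'E'
from h import *
im=snap('wrist','w6.png'); cv2.imwrite('pics/w6c.png',cv2.resize(im[100:300,180:440,::-1],None,fx=3,fy=3,interpolation=cv2.INTER_CUBIC))
E
```

```text
12.1333
w [59.62 59.94 59.79] mean 59.787
F [ 0.31  0.68 -0.02] M [ 0.016  0.001 -0.001] tau0345 [-0.542  0.052 -0.04   0.   ] pos [ 528.906 -385.236  131.742   -1.402]
```

View pics/w6c.png

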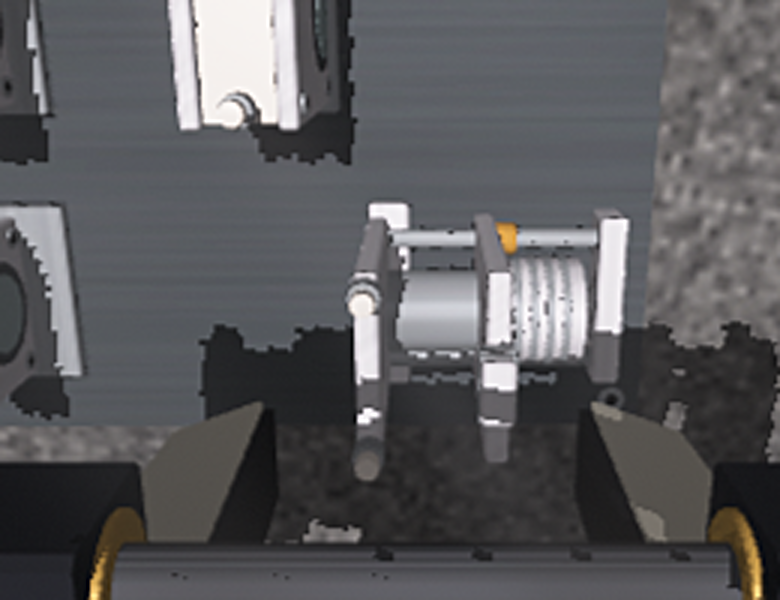

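Run:
```python
from h import *
from scipy.spatial.transform import Rotation as Ro
o=get_obs();T=o['tool_pos'];R=Ro.from_euler('xyz',o['tcp_rot']).as_matrix()
for n,(a,b) in dict(Ft=(354,310),Fb=(354,465),Sa=(516,295),Sb=(510,460)).items():
    w=ray('wrist',180+a/3,100+b/3,78); print(n,w.round(1),(R.T@(w-T)).round(1))
```

```text
Ft [ 541.9 -364.4   78. ] [-18.4 -16.1  54. ]
Fb [ 501.3 -370.3   78. ] [-19.4  24.9  54. ]
Sa [ 552.  -401.4   78. ] [ 19.8 -19.9  54. ]
Sb [ 509.3 -408.5   78. ] [19.6 23.5 54. ]
```

>>> drive_tool:
  deltas:
    - {"hand": -0.3,"tx": 0.01,"ty": 0,"tz": 0.3,"wx": 0,"wy": 0,"wz": 0}
    - {"hand": -0.3,"tx": 0,"ty": 0,"tz": 0.4,"wx": 0,"wy": 0,"wz": 0}
    - {"hand": -0.3,"tx": 0,"ty": 0,"tz": 0.4,"wx": 0,"wy": 0,"wz": 0}
    - {"hand": -0.3,"tx": 0,"ty": 0,"tz": 0.3,"wx": 0,"wy": 0,"wz": 0}
    - {"hand": -0.2,"tx": 0,"ty": 0,"tz": 0.19,"wx": 0,"wy": 0,"wz": 0}
    - {"hand": 0,"tx": 0,"ty": 0,"tz": 0,"wx": 0,"wy": 0,"wz": 0}
    - {"hand": 0.04,"tx": 0,"ty": 0,"tz": 0,"wx": 0,"wy": 0,"wz": 0}
    - {"hand": 0.04,"tx": 0,"ty": 0,"tz": 0,"wx": 0,"wy": 0,"wz": 0}
    - {"hand": 0.04,"tx": 0,"ty": 0,"tz": 0,"wx": 0,"wy": 0,"wz": 0}
    - {"hand": 0.04,"tx": 0,"ty": 0,"tz": 0,"wx": 0,"wy": 0,"wz": 0}

```text
time: 13.02
tool_pos: [529.5, -386.8, 69.1]
tcp_rot: [-3.141, -0.001, -1.403]
contact_force: [-1.0, -0.5, 0.3]
grip_width: 44.0
```

```bash
python3 a.py 3
python3 - <<'E'
from h import *
im=snap('wrist','w7.png'); cv2.imwrite('pics/w7c.png',cv2.resize(im[130:330,180:440,::-1],None,fx=3,fy=3,interpolation=cv2.INTER_CUBIC))
E
```

```text
13.1667
w [44.03 43.82 44.28] mean 44.046
F [-0.43 -0.43  0.11] M [0.011 0.039 0.024] tau0345 [ 0.003  0.076 -0.027  0.   ] pos [ 529.383 -386.758   68.918   -1.403]
```

View pics/w7c.png

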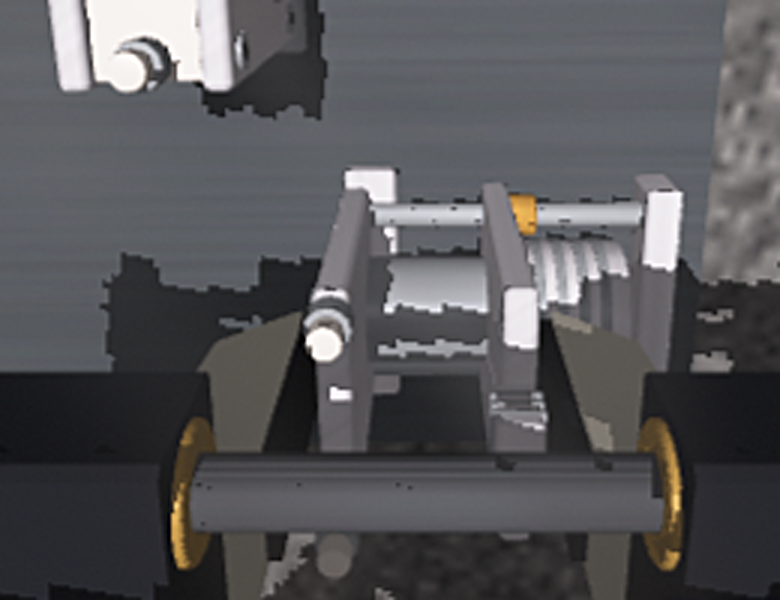

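>>> drive_tool:
  deltas:
    - {"hand": 0.088,"tx": -0.0275,"ty": 0,"tz": 0,"wx": 0,"wy": 0,"wz": 0}
    - {"hand": 0.136,"tx": -0.0275,"ty": 0,"tz": 0,"wx": 0,"wy": 0,"wz": 0}
    - {"hand": 0.184,"tx": -0.0275,"ty": 0,"tz": 0,"wx": 0,"wy": 0,"wz": 0}
    - {"hand": 0.232,"tx": -0.0275,"ty": 0,"tz": 0,"wx": 0,"wy": 0,"wz": 0}
    - {"hand": 0.28,"tx": -0.0275,"ty": 0,"tz": 0,"wx": 0,"wy": 0,"wz": 0}
    - {"hand": 0.328,"tx": -0.0275,"ty": 0,"tz": 0,"wx": 0,"wy": 0,"wz": 0}
    - {"hand": 0.376,"tx": -0.0275,"ty": 0,"tz": 0,"wx": 0,"wy": 0,"wz": 0}
    - {"hand": 0.424,"tx": -0.0275,"ty": 0,"tz": 0,"wx": 0,"wy": 0,"wz": 0}
    - {"hand": 0.472,"tx": -0.0275,"ty": 0,"tz": 0,"wx": 0,"wy": 0,"wz": 0}
    - {"hand": 0.52,"tx": -0.0275,"ty": 0,"tz": 0,"wx": 0,"wy": 0,"wz": 0}
    - {"hand": 0.52,"tx": 0,"ty": 0,"tz": 0,"wx": 0,"wy": 0,"wz": 0}
    - {"hand": 0.52,"tx": 0,"ty": 0,"tz": 0,"wx": 0,"wy": 0,"wz": 0}

```text
time: 14.22
tool_pos: [527.6, -378.1, 68.3]
tcp_rot: [-3.14, -0.005, -1.403]
contact_force: [0.9, -8.9, -4.2]
grip_width: 22.0
```

```bash
python3 a.py 4
python3 - <<'E'
from h import *
im=snap('wrist','w8.png'); cv2.imwrite('pics/w8c.png',cv2.resize(im[130:330,180:440,::-1],None,fx=3,fy=3,interpolation=cv2.INTER_CUBIC))
E
```

```text
14.4167
w [21.96 22.12 21.95 21.79] mean 21.953
F [ 1.28 -8.71 -4.18] M [-1.232 -0.192  0.028] tau0345 [4.108 1.47  1.945 0.038] pos [ 527.588 -378.051   68.256   -1.403]
```

View pics/w8c.png

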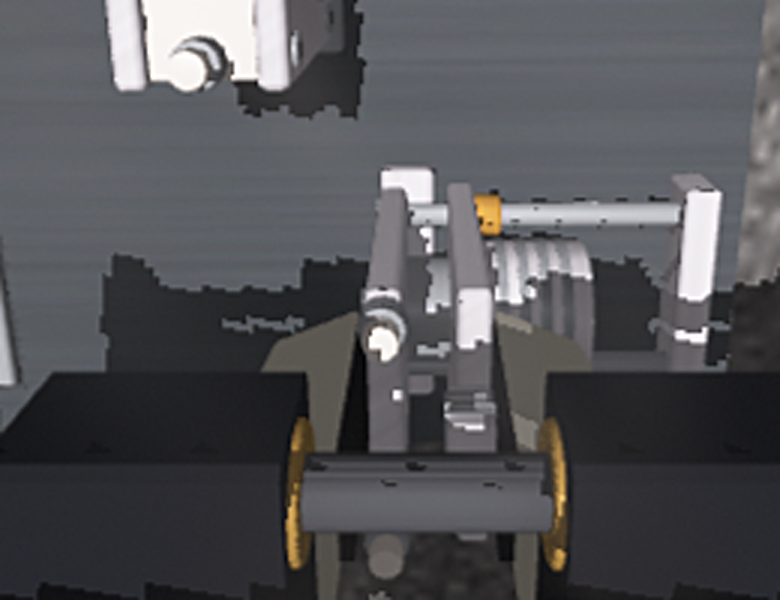

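>>> drive_tool:
  deltas:
    - {"hand": 0.54,"tx": -0.0115,"ty": 0,"tz": 0,"wx": 0,"wy": 0,"wz": 0}
    - {"hand": 0.56,"tx": -0.0115,"ty": 0,"tz": 0,"wx": 0,"wy": 0,"wz": 0}
    - {"hand": 0.58,"tx": -0.0115,"ty": 0,"tz": 0,"wx": 0,"wy": 0,"wz": 0}
    - {"hand": 0.6,"tx": -0.0115,"ty": 0,"tz": 0,"wx": 0,"wy": 0,"wz": 0}
    - {"hand": 0.62,"tx": -0.0115,"ty": 0,"tz": 0,"wx": 0,"wy": 0,"wz": 0}
    - {"hand": 0.62,"tx": 0,"ty": 0,"tz": 0,"wx": 0,"wy": 0,"wz": 0}
    - {"hand": 0.62,"tx": 0,"ty": 0,"tz": 0,"wx": 0,"wy": 0,"wz": 0}

```text
time: 15.05
tool_pos: [527.2, -375.8, 68.3]
tcp_rot: [-3.141, -0.005, -1.403]
contact_force: [2.1, -8.3, -4.3]
grip_width: 17.4
```

```bash
python3 a.py 5
```

```text
15.3
w [17.37 17.43 17.4  17.87 17.49] mean 17.514
F [ 1.43 -8.68 -3.84] M [-1.256 -0.154  0.039] tau0345 [4.166 1.506 1.927 0.036] pos [ 527.178 -375.812   68.251   -1.403]
```

>>> drive_tool:
  deltas:
    - {"hand": 0.62,"tx": 0.02,"ty": 0,"tz": 0,"wx": 0,"wy": 0,"wz": 0}
    - {"hand": 0.62,"tx": 0.02,"ty": 0,"tz": 0,"wx": 0,"wy": 0,"wz": 0}
    - {"hand": 0.62,"tx": 0,"ty": 0,"tz": 0,"wx": 0,"wy": 0,"wz": 0}
    - {"hand": 0.62,"tx": 0,"ty": 0,"tz": 0,"wx": 0,"wy": 0,"wz": 0}

```text
time: 15.63
tool_pos: [527.2, -375.9, 68.2]
tcp_rot: [-3.141, -0.002, -1.403]
contact_force: [0.2, -5.9, -1.3]
grip_width: 17.3
```

```bash
python3 a.py 3
```

```text
15.7833
w [17.33 17.6  17.35] mean 17.429
F [ 0.32 -5.85 -1.59] M [-0.873 -0.006  0.05 ] tau0345 [2.96  1.165 1.169 0.028] pos [ 527.186 -375.887   68.267   -1.403]
```

>>> drive_tool:
  deltas:
    - {"hand": 0.62,"tx": 0.04,"ty": 0,"tz": 0,"wx": 0,"wy": 0,"wz": 0}
    - {"hand": 0.62,"tx": 0.04,"ty": 0,"tz": 0,"wx": 0,"wy": 0,"wz": 0}
    - {"hand": 0.62,"tx": 0,"ty": 0,"tz": 0,"wx": 0,"wy": 0,"wz": 0}
    - {"hand": 0.62,"tx": 0,"ty": 0,"tz": 0,"wx": 0,"wy": 0,"wz": 0}

```text
time: 16.12
tool_pos: [527.4, -376.7, 68.1]
tcp_rot: [3.141, 0.002, -1.402]
contact_force: [-1.9, 5.4, 3.7]
grip_width: 17.8
```

```bash
python3 a.py 4
```

```text
16.3167
w [17.83 17.77 17.84 17.35] mean 17.699
F [-2.06  5.47  3.53] M [0.875 0.281 0.058] tau0345 [-2.144 -0.621 -1.449  0.037] pos [ 527.403 -376.704   68.07    -1.402]
```

>>> drive_tool:
  deltas:
    - {"hand": 0.62,"tx": -0.03,"ty": 0,"tz": 0,"wx": 0,"wy": 0,"wz": 0}
    - {"hand": 0.63,"tx": 0,"ty": 0,"tz": 0,"wx": 0,"wy": 0,"wz": 0}
    - {"hand": 0.64,"tx": 0,"ty": 0,"tz": 0,"wx": 0,"wy": 0,"wz": 0}
    - {"hand": 0.64,"tx": 0,"ty": 0,"tz": 0,"wx": 0,"wy": 0,"wz": 0}
    - {"hand": 0.64,"tx": 0,"ty": 0,"tz": 0,"wx": 0,"wy": 0,"wz": 0}

```text
time: 16.73
tool_pos: [527.5, -376.3, 68.1]
tcp_rot: [3.142, 0.001, -1.403]
contact_force: [-0.1, 6.2, 1.4]
grip_width: 16.5
```

```bash
python3 a.py 6
```

```text
17.0333
w [16.49 16.78 16.55 16.66 16.6  16.75] mean 16.638
F [-0.21  5.47  1.9 ] M [0.887 0.041 0.095] tau0345 [-2.786 -0.868 -1.156  0.089] pos [ 527.488 -376.274   68.078   -1.403]
```

>>> drive_tool:
  deltas:
    - {"hand": 0.64,"tx": -0.02,"ty": 0,"tz": 0,"wx": 0,"wy": 0,"wz": 0}
    - {"hand": 0.65,"tx": 0,"ty": 0,"tz": 0,"wx": 0,"wy": 0,"wz": 0}
    - {"hand": 0.65,"tx": 0,"ty": 0,"tz": 0,"wx": 0,"wy": 0,"wz": 0}
    - {"hand": 0.65,"tx": 0,"ty": 0,"tz": 0,"wx": 0,"wy": 0,"wz": 0}

```text
time: 17.37
tool_pos: [527.4, -376.1, 68.1]
tcp_rot: [-3.141, 0.0, -1.403]
contact_force: [1.4, 3.5, 0.9]
grip_width: 16.2
```

```bash
python3 a.py 8
```

```text
17.7667
w [16.18 16.45 16.19 16.63 16.34 15.93 16.63 16.57] mean 16.366
F [1.42 3.55 0.62] M [ 0.618 -0.179  0.096] tau0345 [-2.471 -0.814 -0.492  0.106] pos [ 527.442 -376.073   68.092   -1.403]
```

>>> drive_tool:
  deltas:
    - {"hand": 0.655,"tx": -0.02,"ty": 0,"tz": 0,"wx": 0,"wy": 0,"wz": 0}
    - {"hand": 0.66,"tx": 0,"ty": 0,"tz": 0,"wx": 0,"wy": 0,"wz": 0}
    - {"hand": 0.66,"tx": 0,"ty": 0,"tz": 0,"wx": 0,"wy": 0,"wz": 0}
    - {"hand": 0.66,"tx": 0,"ty": 0,"tz": 0,"wx": 0,"wy": 0,"wz": 0}

```text
time: 18.1
tool_pos: [527.4, -375.8, 68.1]
tcp_rot: [-3.141, -0.001, -1.403]
contact_force: [2.5, -0.5, -2.6]
grip_width: 15.6
```

```bash
python3 a.py 20
```

```text
19.1
w [15.56 15.81 15.61 15.81 15.91 15.6  15.91 15.56 15.92 15.87 15.9  15.84
 15.9  15.76 15.5  15.5  15.78 15.77 15.64 15.91] mean 15.753
F [ 4.27 -1.84 -4.07] M [-0.237 -0.688  0.086] tau0345 [-0.664 -0.301  1.292  0.081] pos [ 527.394 -375.783   68.108   -1.403]
```

>>> drive_tool:
  deltas:
    - {"hand": 0.62,"tx": 0,"ty": 0,"tz": 0,"wx": 0,"wy": 0,"wz": 0}
    - {"hand": 0.4,"tx": 0,"ty": 0,"tz": 0,"wx": 0,"wy": 0,"wz": 0}
    - {"hand": 0.2,"tx": 0,"ty": 0,"tz": 0,"wx": 0,"wy": 0,"wz": 0}
    - {"hand": 0,"tx": 0,"ty": 0,"tz": 0,"wx": 0,"wy": 0,"wz": 0}
    - {"hand": 0,"tx": 0,"ty": 0,"tz": 0,"wx": 0,"wy": 0,"wz": 0}
    - {"hand": 0,"tx": 0,"ty": 0,"tz": -0.2,"wx": 0,"wy": 0,"wz": 0}
    - {"hand": 0,"tx": 0,"ty": 0,"tz": -0.4,"wx": 0,"wy": 0,"wz": 0}
    - {"hand": 0,"tx": 0,"ty": 0,"tz": -0.5,"wx": 0,"wy": 0,"wz": 0}
    - {"hand": 0,"tx": 0,"ty": 0,"tz": -0.5,"wx": 0,"wy": 0,"wz": 0}
    - {"hand": 0,"tx": 0,"ty": 0,"tz": -0.5,"wx": 0,"wy": 0,"wz": 0}
    - {"hand": 0,"tx": 0,"ty": 0,"tz": -0.5,"wx": 0,"wy": 0,"wz": 0}
    - {"hand": 0,"tx": 0,"ty": 0,"tz": -0.5,"wx": 0,"wy": 0,"wz": 0}
    - {"hand": 0,"tx": 0,"ty": 0,"tz": 0,"wx": 0,"wy": 0,"wz": 0}
    - {"hand": 0,"tx": 0,"ty": 0,"tz": 0,"wx": 0,"wy": 0,"wz": 0}
    - {"hand": 0,"tx": 0,"ty": 0,"tz": 0,"wx": 0,"wy": 0,"wz": 0}

```text
time: 20.35
tool_pos: [526.8, -375.0, 191.5]
tcp_rot: [3.141, 0.001, -1.403]
contact_force: [-0.9, 0.1, -0.5]
grip_width: 46.3
```

```bash
python3 o.py
python3 - <<'E'
from h import *
im=snap('wrist','w9.png'); cv2.imwrite('pics/w9c.png',cv2.resize(im[0:240,100:420,::-1],None,fx=2.4,fy=2.4,interpolation=cv2.INTER_CUBIC))
snap('side','s9.png')
E
```

```text
20.35 [ 526.82 -375.01  191.51] [ 3.1408e+00  8.0000e-04 -1.4028e+00] [-0.93  0.15 -0.52] [ 0.067  0.009 -0.034] [ 2.8000e-02 -5.8102e+01 -2.5734e+01  8.7000e-02 -3.0000e-02  1.0000e-03] 46.29656144501615
```

View pics/w9c.png

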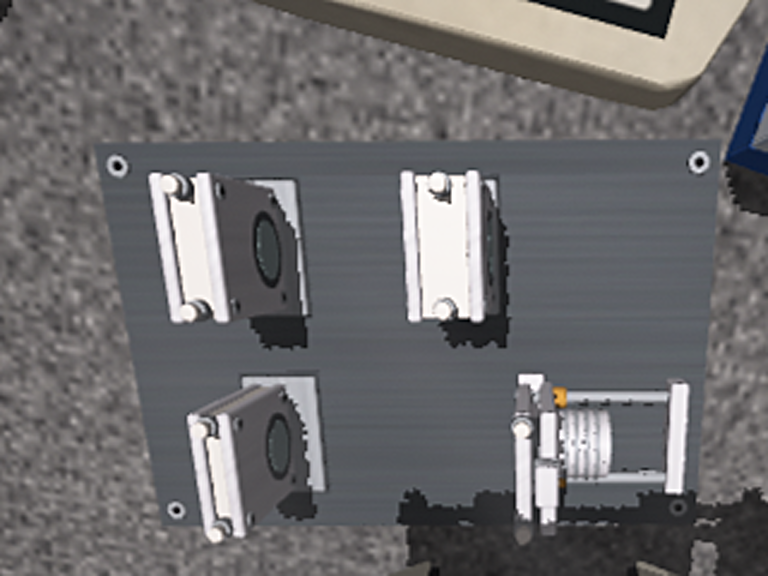

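View pics/s9.png

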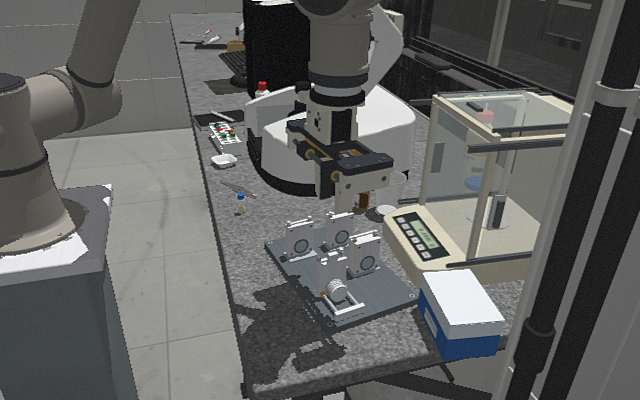

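```bash
python3 -c "
from plant import *
print(close_job())"
```

```text
the job is handed in; nothing more can be done
None
```

I measured the sample cell, set the adjustable cell to the same thickness, let go and handed the job in at about 20 s of the 64 s allowed.

- **Sample cell:** I pinched it squarely and closed the fingers in small steps until they stopped. The mean of the opening readings was 15.78 mm, with about 0.2 mm scatter on each reading. The first camera estimate, about 16.5 mm, agreed only roughly.
- **Pinch force:** The net sideways force on the tool stayed at about 2 N or less. The squeeze itself cannot be read. From how far the fingers lagged their target I put it at roughly 12 N, under the 30 N limit but above the 3 to 5 N you suggested for measuring.
- **Adjustable cell:** I pushed the sliding frame in with the fingers, then closed on both faces. The last 20 readings averaged 15.75 mm, so it matches the sample within the noise. I did not re-pinch it after letting go.
- **Final check:** In the last pictures the sample cell and both spares stand in their nests, and the vial and tweezers look undisturbed. The dropper bottle is partly hidden behind the gripper, so I could not confirm it fully, but the arm never went near it. The gripper ended well above everything with no contact force.

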